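# Swing a silver tube home in the jeweller's tube jig

## Task

Keeping the silver box tube flat on the bench and still askew, slide it until its nearer end butts gently into the corner made by the jig's round post and its heel block. Then pivot it about the post, past the sprung catch, and press it home against the stop pin with a firm push of about 17 newtons on the outer third of its length, never loading the stop with more than 17; let go with the catch holding it, and leave everything else on the bench where it lies.

Things in the scene. Friction and masses are not known exactly. Their poses are not given: they have to be found in the camera images.
- tube: Loose silver box tube, 200 mm long (its y), 14 mm wide (x), 18 mm tall (z), 0.1 to 0.2 kg, on the bench. Origin: centre of its underside. It starts askew on the robot's side of the jig, turned 0.5 to 0.7 rad (counter-clockwise from above) from the jig's line, its -y end 30 to 80 mm from the seat.
- tube_end (a point): Centre of the tube's end face that goes to the post (tube y = -100 mm, 9 mm up).
- tube_free (a point): Centre of the tube's other end face, that goes to the catch (tube y = +100 mm, 9 mm up).
- post: Fixed steel post and heel block. Origin: on the bench, at the corner; y runs along the jig's line to the catch, x away from the robot's side. Round post 16 mm across, 40 mm tall, axis at x 8, y 25 mm. Heel block x -28 to 8, y -18 to 0, 28 mm tall: the tube's end butts on its face y = 0. A rail 10 mm high lies behind, x 44 to 68. Home, the tube lies along y at x -14 to 0, touching post and heel (turned up to 0.13 rad either way, as the stop is set).
- seat (a point): Where the centre of the tube's end face comes when it is home (within 4 mm, as the stop is set): post frame x = -7, y = 0, 9 mm up.
- catch: Fixed foot of the catch, 6 mm thick; axes as the post's, origin 200 mm along the post's y. On it an aluminium carriage with stop pin and sprung brass nose was set and locked by hand, anywhere from 20 mm nearer (-x) to 20 mm farther (+x) than built. The setting is NOT in any pose: the stop must be found by feel. Tallest part: 42 mm (a screw on the housing, y 16 to 52 mm).
- stop_nominal (a point): Middle setting of the stop: the point of the stop pin (12 mm across, 28 mm tall) that meets the tube's far side, 178 mm along the post's y at post x = 0, 9 mm up. The true stop is up to 20 mm nearer or farther in post x.
- nose_nominal (a point): Middle setting of the nose's crest: 195 mm along the post's y at post x = -18.5 mm. Its 25 degree ramp on the robot's side meets the tube's end about 29 mm before home. The tube's end pushes it back 5 mm along +y (spring 1 N plus 0.2 N per mm; the free end feels 2 to 5 N), then it springs out behind the tube's near corner and holds it home.
- bench_block: Bystander: loose square steel block 65 x 65 x 20 mm behind the rail; origin under its centre.
- ring_blank: Bystander: loose ring 24 mm across, 6 mm high, behind the rail; origin under its centre.
- doming_punch: Bystander: steel punch standing upright, 20 mm across, 67 mm tall, beyond the catch; origin under its centre.
- burnisher_stub: Bystander: small turned wooden handle standing upright, 26 mm across, 52 mm tall, on the robot's side of the post; origin under its centre.
- flux_jar: Bystander: small capped jar, 48 mm across, 60 mm tall, to the post's right; origin under its centre.
- raising_hammer: Bystander: hammer lying down, 240 mm long, to the right; origin near its middle.
- bench_brush: Bystander: brush lying down, 190 mm long, to the left; origin near its middle.
Things that resemble listed ones, but are neither listed nor needed, are in the scene too. What is meant by the tube is not orange, and is the smaller of those in its own colour.

How it is judged:
By the outcome, as a careful person would: the job done as asked, in the order asked, and still so for the second after the job is handed in, with the robot touching nothing.
It also fails if it takes over 72 s, if anything falls off the work surface, if the arm or the gripper's body presses on something with over 40 N, if the wrist force passes 120 N, or if a joint passes its speed limit or range.

## Robot

A 7-joint arm with a two-finger parallel gripper is mounted at the origin on the work surface. World frame = base frame: x ahead of the robot, y to its left, z up, the work surface at z = 0. Lengths are in mm, angles in rad, forces in N, time in s.
With the tool pointing down it reaches from about 350 to 775 mm from the base axis. Payload 3.1 kg.
Tool frame: the origin (TCP) lies on the centre line of the jaws, within the pads' length; the fingertips stand finger_overhang ahead of it and the grasp point (between the pads) lies 5 mm behind it (finger_overhang is the distance from the TCP to the fingertips, in mm); z points along the fingers, x is the direction in which the jaws open and shut, and the axes are right-handed (so a half turn about z gives the same grasp; the last joint's range is limited). The gripper opens to 85 mm and grips with 20 to 120 N. Pads are 22 mm wide; open, the fingers measure 114 mm over their backs; the gripper's body (76 mm by 85 mm) begins 54 mm behind the grasp point. The pads swing forward as they close: fully open they stand 13 mm farther back than shut.
Start: joints at [-1.35, 0.311, 0.014, 1.512, -0.004, 1.319, -0.027], TCP at [142.853, 531.14, 245.304] pointing down, gripper open.
Joint ranges: [-2.7, 2.7], [-0.3, 1.91], [-1.27, 1.3], [0.12, 2.57], [-1.44, 4.58], [0.2, 2.03], [-3.05, 3.05]. Speed limits (rad/s): [2.79, 2.79, 3.14, 3.14, 3.14, 3.14, 3.14].

## Interface

Orientations are given as a unit quaternion [w, x, y, z].
In Python, from station import * gives the robot as it stands.
- The arm moves only by the shell command python3 -m handwheel 'ROWS' [FORCE]. ROWS is JSON, a list of rows, each a list of 7 numbers: the shift along the tool's x, y, z in mm, then the turn, a rotation vector about the tool's x, y, z in degrees, then the gripper's target within -1 to 1 (fully open at 1, half-way at 0, shut at -1). In form: [[x, y, z, wx, wy, wz, fingers], ...]. A call has 1 to 12 rows; each row is the pose to reach, as a shift and turn from the pose commanded when the call began, along the tool's axes at that moment; what a row does not reach only later rows make up. A row lasts 1/10 s, in which the tool goes at most 50 mm and 8.59 degrees, less where a joint would pass 70% of its speed; a pose out of reach is approached as far as the arm can. A call with a gripper value outside its range is refused whole. The fingers move at their own pace and stop on an object; FORCE is the grip in N (left out, the last holds). Time passes only in rows, so rows that repeat a pose let the fingers close. It gives the time, the measured TCP pose, the force and the opening at its end, in the units of the state.
- state(): the state, without advancing time (a new reading comes with each control period).
- capture(name): name is "side" or "top" or "wrist"; returns (picture, depth): 480x640x3 uint8, blue, green, red; 480x640 float32, mm along the optical axis (not along the pixel's ray), 0 where there is no reading.
- camera_params(name): a dict with "camera_matrix" (3x3 intrinsics, pixels), "rvec" (rotation vector, rad) and "tvec" (3), from world to camera coordinates, as OpenCV has them. Camera axes: x right, y down, z forward; pixel columns grow to the right and rows downward; lengths in mm; the calibration is good to about 2 mm. A picture is of the moment at which its call begins: read the wrist's pose just before it. camera_params takes no time and is no camera call; for the wrist camera it gives the pose at the moment of the call.
- hand_in(): hands the job in, once; it reports no verdict.
The state is a dict: "t": time; "qpos": joint angles; "dq": joint speeds; "tau": joint torques, N m; "ee_pos": TCP position; "orientation": TCP orientation; "ft_force": force on the tool from outside, world axes, zero at the start; "moment": the same for the moment, N m; "grip_width": opening from 0.0 (shut) to 1.0 (fully open).
Only numpy, scipy, OpenCV 4.12 (cv2) and the standard library are available. Lean on these libraries where they do the work, as an engineer would, in place of code of your own. Each camera call takes 0.05 s, during which the arm holds its last target. There are 200 camera calls.

## Working session

There is one attempt and no reset: what is moved stays moved. The work goes in short steps, Python scripts to look and compute and a shell command to move; the robot and the scene stay as the last step left them, time stands still between calls to the robot, and variables do not carry over. Pictures are saved under pics/ and viewed, about 8 in all and at most 12, crops included, and the job is handed in when it is done.

```bash
mkdir -p pics; ls
python3 - <<'E'
from station import *
import cv2,numpy as np
s=state();print({k:np.round(v,3).tolist() for k,v in s.items()})
for n in("top","side"):
    p=camera_params(n);print(n,p)
    im,d=capture(n);cv2.imwrite(f"pics/{n}0.png",im);np.save(f"pics/{n}0.npy",d)
E
```

```text
pics
{'t': 0.0, 'qpos': [-1.35, 0.312, 0.014, 1.513, -0.004, 1.319, -0.027], 'dq': [-0.001, -0.001, 0.002, -0.001, -0.001, -0.001, -0.001], 'tau': [0.0, -37.991, 0.146, -23.059, 0.012, 0.014, 0.0], 'ee_pos': [142.672, 530.472, 244.249], 'orientation': [0.001, 0.794, 0.608, -0.001], 'ft_force': [0.482, 0.148, 0.868], 'moment': [0.023, -0.009, -0.016], 'grip_width': 1.001}
top {'camera_matrix': array([[603.6604508 ,   0.        , 309.43262774],
       [  0.        , 603.6604508 , 247.78192077],
       [  0.        ,   0.        ,   1.        ]]), 'rvec': array([ 2.20148503, -2.1741755 ,  0.12552634]), 'tvec': array([ -26.02205679,  513.84024301, 1283.21649956])}
side {'camera_matrix': array([[455.49599491,   0.        , 319.81281242],
       [  0.        , 455.49599491, 233.3896278 ],
       [  0.        ,   0.        ,   1.        ]]), 'rvec': array([ 0.3472112 , -2.75249009,  1.20534785]), 'tvec': array([490.91061242, 111.0943908 , 851.17507364])}
```

View pics/top0.png

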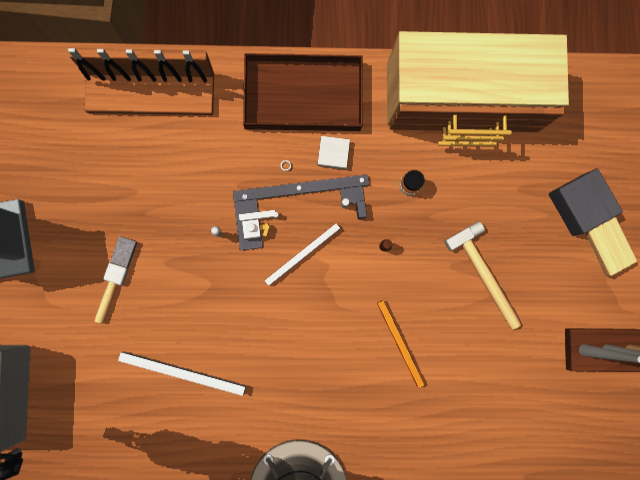

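View pics/side0.png

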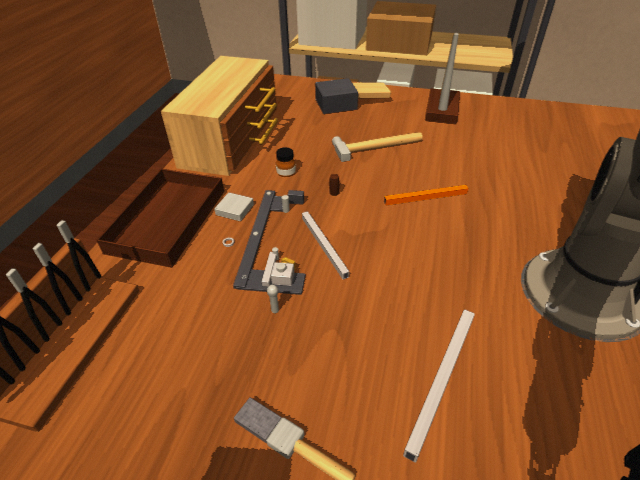

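The top view shows two silver tubes: a short one at (266,283)–(340,228), beside the jig, and a long one at (120,356)–(248,391). There is also an orange one at (400,343). The short silver one fits, since it's the smaller of its colour, askew and on the robot's side. The post is at (347,202), the heel at (362,210) and the catch at (250,228). I'll confirm in an enlarged crop and measure.

```bash
cat > h.py <<'E'
from station import *
import cv2,numpy as np
from scipy.spatial.transform import Rotation as R
def P(n):
    p=camera_params(n);return p["camera_matrix"],R.from_rotvec(np.ravel(p["rvec"])).as_matrix(),np.ravel(p["tvec"])
def ray(px,z,cam):
    K,M,t=cam;px=np.atleast_2d(px).astype(float)
    d=(np.c_[px,np.ones(len(px))]@np.linalg.inv(K).T)@M;c=-M.T@t
    return c+d*((z-c[2])/d[:,2])[:,None]
def proj(X,cam):
    K,M,t=cam;u=(np.atleast_2d(X)@M.T+t)@K.T;return u[:,:2]/u[:,2:]
def tool(): 
    s=state();q=s["orientation"];return np.array(s["ee_pos"]),R.from_quat([q[1],q[2],q[3],q[0]])
def go(target,yawx):
    """shift in tool axes & turn (rotvec deg, tool) to reach world target with tool z down, tool x at heading yawx (mod pi)"""
    p,r=tool();best=None
    for a in(yawx,yawx+np.pi):
        x=np.array([np.cos(a),np.sin(a),0]);z=np.array([0,0,-1.]);G=R.from_matrix(np.c_[x,np.cross(z,x),z])
        w=(r.inv()*G).as_rotvec(degrees=True)
        if best is None or np.linalg.norm(w)<np.linalg.norm(best):best=w
    return np.round(r.inv().apply(np.array(target)-p),1),np.round(best,2)
E
python3 - <<'E'
import station;print([x for x in dir(station) if x[0]!='_'], getattr(station,'finger_overhang',None), getattr(station,'FINGER_OVERHANG',None))
from h import *
im=cv2.imread("pics/top0.png");c=P("top")
hsv=cv2.cvtColor(im,cv2.COLOR_BGR2HSV)
m=((hsv[...,1]<60)&(hsv[...,2]>150)).astype(np.uint8)
n,l,st,ce=cv2.connectedComponentsWithStats(m)
for i in range(1,n):
    x,y,w,h,a=st[i]
    if a>15 and 200<x<420 and 120<y<420 or (a>400 and y>330 and x<300): 
        r=cv2.minAreaRect(np.argwhere(l==i)[:,::-1].astype(np.float32));b=cv2.boxPoints(r)
        W=ray(b,18,c);print(st[i],np.round(r[0],1),np.round(r[1],1),np.round(W[:,:2]).tolist(),np.round(sorted(np.linalg.norm(np.diff(W[:3],axis=0),axis=1))))
# rail
m=((hsv[...,2]<110)&(hsv[...,1]<110)).astype(np.uint8)
n,l,st,ce=cv2.connectedComponentsWithStats(m)
for i in range(1,n):
    x,y,w,h,a=st[i]
    if a>30 and 200<x<440 and 120<y<300: print("dark",st[i])
d=np.load("pics/top0.npy")
crop=cv2.resize(im[150:300,200:410],None,fx=3.8,fy=3.8,interpolation=cv2.INTER_CUBIC);cv2.imwrite("pics/c1.png",crop)
E
```

```text
['Unreachable', 'camera_params', 'capture', 'finger_overhang', 'hand_in', 'state'] 14.0 None
[318 136  32  32 827] [333.4 151.4] [28.9 28.4] [[701.0, -35.0], [764.0, -42.0], [757.0, -106.0], [694.0, -98.0]] [64. 64.]
[281 161  10  10  34] [285.5 165.5] [9. 9.] [[705.0, 45.0], [706.0, 25.0], [686.0, 25.0], [685.0, 45.0]] [20. 20.]
[360 177   4   6  18] [361.5 179.5] [5. 3.] [[672.0, -129.0], [673.0, -136.0], [661.0, -136.0], [661.0, -129.0]] [ 7. 11.]
[297 185   4   5  18] [298.5 187. ] [4. 3.] [[652.0, 9.0], [652.0, 3.0], [644.0, 2.0], [643.0, 9.0]] [7. 9.]
[242 194   5   5  20] [244. 196.] [4. 4.] [[630.0, 129.0], [631.0, 120.0], [622.0, 120.0], [622.0, 129.0]] [9. 9.]
[342 198   7   8  41] [345.  201.5] [6.4 6.4] [[617.0, -87.0], [627.0, -96.0], [618.0, -106.0], [608.0, -97.0]] [14. 14.]
[239 210  39  29 536] [259.1 223.5] [24.7 38.5] [[586.0, 136.0], [600.0, 53.0], [546.0, 45.0], [533.0, 127.0]] [54. 84.]
[265 224  75  61 604] [301.9 254.2] [ 6.6 92. ] [[442.0, 78.0], [570.0, -76.0], [559.0, -85.0], [432.0, 69.0]] [ 14. 200.]
[211 227   7   8  44] [214.  230.5] [7. 6.] [[557.0, 194.0], [557.0, 181.0], [542.0, 181.0], [542.0, 194.0]] [13. 15.]
[ 119  352  126   44 1158] [181.2 373.6] [129.3   9.3] [[269.0, 384.0], [288.0, 380.0], [217.0, 114.0], [198.0, 119.0]] [ 19. 274.]
[264 441  79  31 878] [303.9 454.6] [79.  25.6] [[58.0, 72.0], [110.0, 68.0], [96.0, -98.0], [44.0, -94.0]] [ 53. 167.]
dark [318 165  28   4  31]
dark [404 171  20  19 304]
dark [ 233  175  136   75 2401]
```

View pics/c1.png

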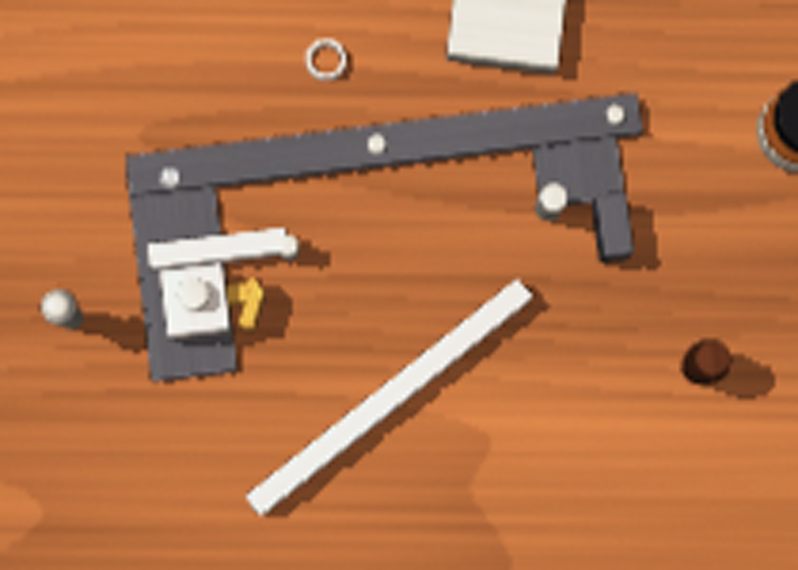

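The crop confirms it: the short silver tube runs from crop (255,505) to (522,290), measures 14 x 200 mm, and is 0.53 rad askew. The post top is at crop (553,195), the heel at (613,230), the stop pin at (287,245) and the nose at (252,300). Next I'll get the jig frame.

Run:
```python
from h import *
im=cv2.imread("pics/top0.png");c=P("top")
hsv=cv2.cvtColor(im,cv2.COLOR_BGR2HSV)
s=ray([[361.5,179.5],[298.8,187.3],[244.2,196]],12,c)[:,:2]
d=s[2]-s[0];a=np.arctan2(d[1],d[0]);print("rail dir from screws",np.degrees(a))
# dark mask edges: far rail edge fit
m=((hsv[...,2]<125)&(hsv[...,1]<110)).astype(np.uint8)
pts=[]
for x in range(245,355,3):
    ys=np.where(m[165:215,x])[0]
    if len(ys):pts.append([x,165+ys[0]-.5])
W=ray(pts,10,c)[:,:2];v=cv2.fitLine(W.astype(np.float32),cv2.DIST_HUBER,0,.01,.01).ravel()
b=np.arctan2(v[1],v[0]);print("rail far edge",np.degrees(b),v[2:])
a=b if v[1]>0 else b+np.pi
ey=np.array([np.cos(a),np.sin(a)]);ex=np.array([ey[1],-ey[0]])
pt=ray([[345,201.5]],40,c)[0,:2];O=pt-8*ex-25*ey
print("yaw y",np.degrees(a),"post",pt,"O",O)
f=lambda w:np.c_[(w-O)@ex,(w-O)@ey].round(1).tolist()
print("rail far (exp 68)",f(W[[0,-1]]))
px=lambda u,v:[200+u/3.8-.4,150+v/3.8-.4]
print("heel corners z28 (near face)",f(ray([px(600,260),px(632,257),px(597,205)],28,c)[:,:2]))
print("stop pin z28",f(ray([px(287,245)],28,c)[:,:2]))
print("burnisher z52",f(ray([px(710,357)],52,c)[:,:2]), ray([px(710,357)],52,c))
print("punch z67",f(ray([px(58,306)],67,c)[:,:2]))
print("nose tip",f(ray([px(250,326),px(240,290)],18,c)[:,:2]))
T=np.array([[564.5,-80.5],[437,73.5]]);print("tube ends",f(T))
for F in [(540,-0)]:pass
C=T.mean(0)
print(go([*C,110],np.radians(39.6)))
```

```text
rail dir from screws 99.03720285603825
rail far edge -81.27974 [656.0951    30.841702]
yaw y 98.72025 post [613.76227008 -94.69381545] O [ 609.64500724 -120.61770664]
rail far (exp 68) [[69.0, 236.1], [65.5, -4.0]]
heel corners z28 (near face) [[-29.7, 2.1], [-30.5, -16.4], [1.9, -0.9]]
stop pin z28 [[3.2, 177.8]]
burnisher z52 [[-95.2, -47.9]] [[ 522.81353744 -182.44515441   52.        ]]
punch z67 [[-18.9, 306.5]]
nose tip [[-38.7, 205.1], [-17.3, 208.0]]
tube ends [[-38.5, 46.5], [-141.2, 218.0]]
(array([-422.4,  484.4,  135.3]), array([ 0.04,  0.12, 35.35]))
```

Post-frame checks hold: the rail edge comes out at 66–69 (expected 68), the heel matches to 2 mm, and the stop pin sits near the middle setting. I'm moving above the tube.

```bash
python3 -m handwheel '[[-40,46,0,0,0,5,0],[-80,92,0,0,0,10,0],[-120,138,0,0,0,15,0],[-160,184,0,0,0,20,0],[-200,230,0,0,0,25,0],[-240,276,0,0,0,30,0],[-280,322,0,0,0,35.3,0],[-320,368,0,0,0,35.3,0],[-360,414,10,0,0,35.3,0],[-400,460,30,0,0,35.3,0],[-422,484,60,0,0,35.3,0],[-422,484,95,0,0,35.3,0]]' 40
python3 -m handwheel '[[0,0,10,0,0,0,0],[0,0,10,0,0,0,0],[0,0,10,0,0,0,0],[0,0,10,0,0,0,0],[0,0,10,0,0,0,0]]'
python3 - <<'E'
from h import *
print(state()["qpos"],state()["ft_force"]);print(go([500.75,-3.5,110],np.radians(39.6)))
c=P("wrist");im,d=capture("wrist");cv2.imwrite("pics/w1.png",im)
print(proj([[564.5,-80.5,18],[437,73.5,18],[500.75,-3.5,18],[613.8,-94.7,40]],c).round())
hsv=cv2.cvtColor(im,cv2.COLOR_BGR2HSV);m=((hsv[...,1]<60)&(hsv[...,2]>150)).astype(np.uint8)
n,l,st,ce=cv2.connectedComponentsWithStats(m)
for i in range(1,n):
    if st[i][4]>1500:
        r=cv2.minAreaRect(np.argwhere(l==i)[:,::-1].astype(np.float32));W=ray(cv2.boxPoints(r),18,c);print(st[i],W[:,:2].round(1).tolist())
E
```

```text
t: 1.3
ee_pos: [473.0, 41.2, 189.9]
orientation: [0.001, 0.941, 0.339, 0.003]
ft_force: [0.3, 2.1, 0.0]
grip_width: 0.501
t: 1.8
ee_pos: [470.7, 45.0, 179.8]
orientation: [-0.0, 0.94, 0.34, 0.001]
ft_force: [0.1, 0.1, 0.1]
grip_width: 0.498
[-0.62177183  0.22135227  0.5794953   1.83581838 -0.13511673  1.12140766
  0.70007885] [0.11691274 0.14174431 0.14621462]
(array([-8.1, 56.5, 69.8]), array([ 0.01, -0.12,  0.21]))
[[312. 410.]
 [311. 153.]
 [312. 292.]
 [349. 476.]]
[ 303  154   21  256 4911] [[433.2, 69.4], [443.5, 78.0], [570.7, -74.6], [558.5, -84.7]]
[ 441  193   93  124 4501] [[546.8, 46.6], [537.0, 131.9], [587.1, 136.1], [600.5, 48.7]]
```

View pics/w1.png

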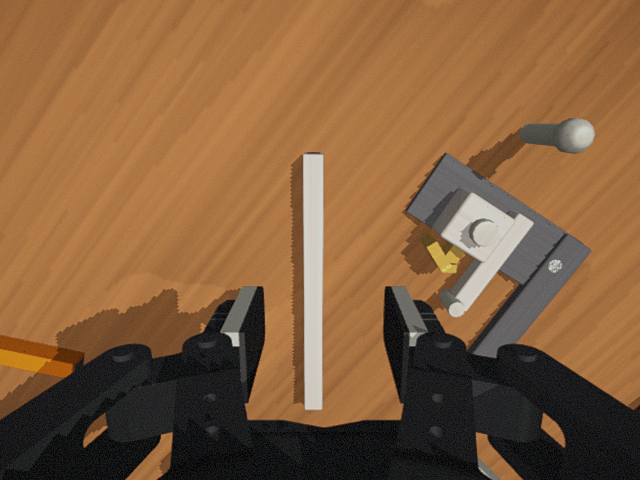

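The wrist view shows the tube upright at columns 303–323, rows 154–409, between the open pads. It agrees with the top view to about 1 mm. I'll descend and grip at mid-length.

```bash
python3 -m handwheel '[[-2,14,17,0,0,0,0],[-4,28,35,0,0,0,0],[-6,42,53,0,0,0,0],[-8,56,70,0,0,0,0],[-8,56,90,0,0,0,0],[-8,56,110,0,0,0,0],[-8,56,125,0,0,0,0],[-8,56,140,0,0,0,0],[-8,56,140,0,0,0,0]]'
python3 - <<'E'
from h import *
print(go([501.2,-3.3,17],np.radians(39.8)))
E
```

```text
t: 2.75
ee_pos: [498.4, -3.8, 37.5]
orientation: [-0.001, 0.941, 0.34, -0.002]
ft_force: [0.5, -0.8, -0.1]
grip_width: 0.5
(array([ 2.5,  1.4, 20.5]), array([-0.14,  0.15, -0.08]))
```

```bash
python3 -m handwheel '[[2.5,1,10,0,0,0,0],[2.5,1,16,0,0,0,0],[2.5,1,20,0,0,0,0],[2.5,1,20,0,0,0,-0.3],[2.5,1,20,0,0,0,-0.6],[2.5,1,20,0,0,0,-0.9],[2.5,1,20,0,0,0,-1],[2.5,1,20,0,0,0,-1],[2.5,1,20,0,0,0,-1],[2.5,1,20,0,0,0,-1]]' 30
python3 - <<'E'
from h import *
print(state()['ft_force'])
p,r=tool();print(p)
a=np.radians(98.9);ey=np.array([np.cos(a),np.sin(a),0]);ex=np.array([ey[1],-ey[0],0])
print("ex,ey in tool",r.inv().apply(ex).round(3),r.inv().apply(ey).round(3))
t=np.radians(30.9);u=np.cos(t)*ex+np.sin(t)*ey;v=-np.sin(t)*ex+np.cos(t)*ey
print("u,v in tool",r.inv().apply(u).round(3),r.inv().apply(v).round(3))
E
```

```text
t: 3.75
ee_pos: [502.9, -4.0, 19.2]
orientation: [0.0, 0.941, 0.339, 0.0]
ft_force: [0.0, -0.7, 2.6]
grip_width: 0.155
[ 0.01876282 -0.67199621  2.59121068]
[502.91024148  -3.96449605  19.21355388]
ex,ey in tool [0.859 0.511 0.001] [ 0.511 -0.859 -0.   ]
u,v in tool [ 1.    -0.003  0.001] [-0.003 -1.    -0.   ]
```

```bash
python3 -m handwheel '[[0,2,-1,0,0,0,-1],[0,8,-1,0,0,0,-1],[1,15,-1,0,0,0,-1],[2,22,-1,0,0,0,-1],[4,29,-1,0,0,0,-1],[6,36,-1,0,0,0,-1],[8,42,-1,0,0,0,-1],[10,48,-1,0,0,0,-1],[10,52,-1,0,0,0,-1],[10,53,-1,0,0,0,-1],[10,53,-1,0,0,0,-1],[10,53,-1,0,0,0,-1]]'
python3 - <<'E'
from h import *
s=state();p,r=tool();print("force tool",r.inv().apply(s['ft_force']).round(2),s['moment'])
c=P("top");im,d=capture("top")
hsv=cv2.cvtColor(im,cv2.COLOR_BGR2HSV);a=np.radians(98.9);ey=np.array([np.cos(a),np.sin(a)]);ex=np.array([ey[1],-ey[0]]);O=np.array([613.76,-94.69])-8*ex-25*ey
print((p[:2]-O)@ex,(p[:2]-O)@ey)
cv2.imwrite("pics/t2.png",cv2.resize(im[150:300,200:410],None,fx=3.8,fy=3.8,interpolation=cv2.INTER_CUBIC))
E
```

```text
t: 4.95
ee_pos: [543.7, -38.1, 19.8]
orientation: [-0.0, 0.941, 0.339, -0.0]
ft_force: [-0.5, 0.5, -0.8]
grip_width: 0.153
force tool [-0.06 -0.75  0.83] [ 0.05548912  0.00186327 -0.05945166]
-52.49620135233321 91.77913136981454
```

View pics/t2.png

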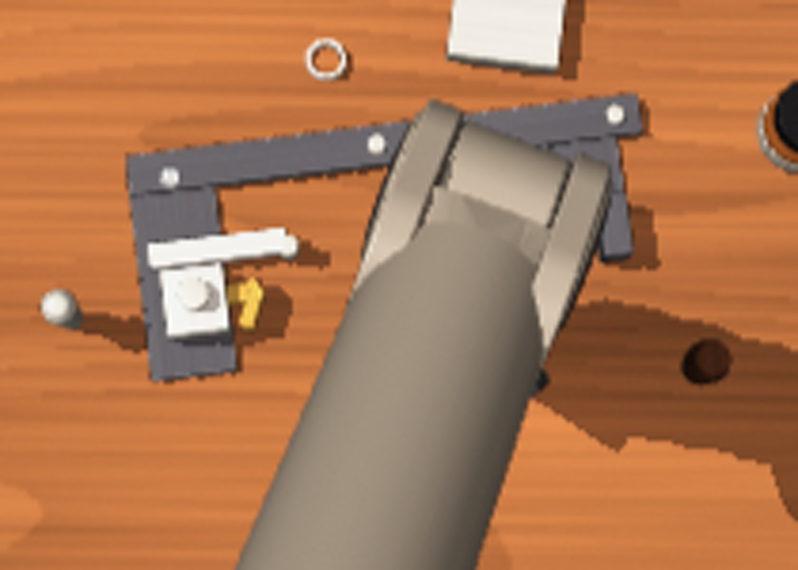

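The arm hides the tube end (only the heel at crop (615,220) is clear), so I'll butt it home by feel.

```bash
python3 -m handwheel '[[0,1,0.6,0,0,0,-1],[0,2,0.6,0,0,0,-1],[0,3,0.6,0,0,0,-1],[0,3.5,0.6,0,0,0,-1],[0,3.5,0.6,0,0,0,-1]]'; python3 -m handwheel '[[0,0.5,0,0,0,0,-1],[0,1,0,0,0,0,-1],[0,1,0,0,0,0,-1]]';python3 -m handwheel '[[0,0.5,0,0,0,0,-1],[0,1,0,0,0,0,-1],[0,1,0,0,0,0,-1]]'
cat > f.py <<'E'
from h import *
s=state();p,r=tool();print("t",s['t'],"force tool",r.inv().apply(s['ft_force']).round(2),"mom",r.inv().apply(s['moment']).round(3),"grip",round(s['grip_width'],3))
a=np.radians(98.9);ey=np.array([np.cos(a),np.sin(a)]);ex=np.array([ey[1],-ey[0]]);O=np.array([613.76,-94.69])-8*ex-25*ey
print("post xy",round((p[:2]-O)@ex,1),round((p[:2]-O)@ey,1),"z",p[2].round(1),"F post",round(s['ft_force'][:2]@ex,1),round(s['ft_force'][:2]@ey,1))
x=r.apply([1,0,0])[:2];print("tool x heading in post deg",np.degrees(np.arctan2(x@ey,x@ex)).round(1))
E
python3 f.py
```

```text
t: 5.5
ee_pos: [546.3, -41.2, 19.3]
orientation: [0.0, 0.941, 0.339, 0.0]
ft_force: [0.1, 0.3, -1.7]
grip_width: 0.149
t: 5.8
ee_pos: [546.6, -41.4, 19.3]
orientation: [-0.0, 0.941, 0.339, -0.0]
ft_force: [-0.6, 0.3, 1.4]
grip_width: 0.153
t: 6.1
ee_pos: [546.8, -41.5, 19.3]
orientation: [-0.001, 0.941, 0.339, -0.001]
ft_force: [-3.9, 3.1, 3.8]
grip_width: 0.157
t 6.1 force tool [-1.01 -4.91 -3.77] mom [ 0.999 -0.143 -0.019] grip 0.157
post xy -49.9 87.9 z 19.3 F post -3.4 3.7
tool x heading in post deg 30.8
```

Heel contact, about 5 N. I'll ease back slightly and feel for the post along tool x.

```bash
python3 -m handwheel '[[0.5,-0.7,0,0,0,0,-1],[1.5,-0.7,0,0,0,0,-1],[2.5,-0.7,0,0,0,0,-1],[2.5,-0.7,0,0,0,0,-1]]'; python3 f.py; python3 -m handwheel '[[0.5,0,0,0,0,0,-1],[1,0,0,0,0,0,-1],[1,0,0,0,0,0,-1]]';python3 f.py
```

```text
t: 6.5
ee_pos: [548.3, -41.1, 19.2]
orientation: [0.0, 0.941, 0.339, -0.001]
ft_force: [-4.8, 0.9, 4.3]
grip_width: 0.152
t 6.5 force tool [-3.09 -3.75 -4.33] mom [ 0.881 -0.685  0.051] grip 0.152
post xy -48.4 88.1 z 19.2 F post -4.6 1.6
tool x heading in post deg 30.7
t: 6.8
ee_pos: [548.5, -41.0, 19.3]
orientation: [0.0, 0.941, 0.339, -0.001]
ft_force: [-6.2, 0.7, 5.8]
grip_width: 0.153
t 6.8 force tool [-4.34 -4.46 -5.83] mom [ 0.9   -0.964  0.086] grip 0.153
post xy -48.1 88.1 z 19.3 F post -6.0 1.6
tool x heading in post deg 30.7
```

```bash
python3 -m handwheel '[[0,0,-0.8,0,0,0,-1],[0.5,0,-0.8,0,0,0,-1],[1,0,-0.8,0,0,0,-1],[1,0,-0.8,0,0,0,-1]]'; python3 f.py
```

```text
t: 7.2
ee_pos: [549.5, -40.2, 19.4]
orientation: [0.0, 0.941, 0.338, -0.001]
ft_force: [-4.5, -1.6, -1.5]
grip_width: 0.156
t 7.2 force tool [-4.47 -1.68  1.51] mom [ 0.452 -1.022  0.459] grip 0.156
post xy -47.0 88.8 z 19.4 F post -4.7 -0.8
tool x heading in post deg 30.7
```

```bash
python3 -m handwheel '[[0,0.4,0,0,0,0,-1],[0,0.9,0,0,0,0,-1],[0,0.9,0,0,0,0,-1]]'; python3 f.py
```

```text
t: 7.5
ee_pos: [549.6, -40.2, 19.4]
orientation: [-0.001, 0.941, 0.339, -0.001]
ft_force: [-5.3, -0.7, -0.8]
grip_width: 0.154
t 7.5 force tool [-4.5  -2.82  0.86] mom [ 0.705 -1.088  0.498] grip 0.154
post xy -46.9 88.7 z 19.4 F post -5.3 0.1
tool x heading in post deg 30.7
```

```bash
python3 -m handwheel '[[0,0,0,0,0,0,-0.7],[0,0,0,0,0,0,-0.4],[0,0,0,0,0,0,-0.1],[0,0,0,0,0,0,0],[0,0,-20,0,0,0,0],[0,0,-45,0,0,0,0],[0,35,-70,0,0,0,0],[0,70,-90,0,0,0,0],[0,70,-90,0,0,0,0],[0,70,-90,0,0,0,0]]'; python3 f.py
python3 - <<'E'
from h import *
c=P("wrist");im,d=capture("wrist");cv2.imwrite("pics/w2.png",im)
a=np.radians(98.9);ey=np.array([np.cos(a),np.sin(a)]);ex=np.array([ey[1],-ey[0]]);O=np.array([613.76,-94.69])-8*ex-25*ey
hsv=cv2.cvtColor(im,cv2.COLOR_BGR2HSV);m=((hsv[...,1]<60)&(hsv[...,2]>150)).astype(np.uint8)
n,l,st,ce=cv2.connectedComponentsWithStats(m)
for i in range(1,n):
    if st[i][4]>800:
        r=cv2.minAreaRect(np.argwhere(l==i)[:,::-1].astype(np.float32));W=ray(cv2.boxPoints(r),18,c)[:,:2];print(st[i],np.c_[(W-O)@ex,(W-O)@ey].round(1).tolist())
E
```

```text
t: 8.5
ee_pos: [597.2, -94.9, 111.1]
orientation: [0.001, 0.941, 0.339, 0.001]
ft_force: [-1.2, 0.8, -0.4]
grip_width: 0.502
t 8.5 force tool [-0.43 -1.43  0.36] mom [0.076 0.043 0.011] grip 0.502
post xy -8.4 27.4 z 111.1 F post -1.1 1.0
tool x heading in post deg 30.7
[ 305    0   31  287 7761] [[-6.0, 0.2], [-75.1, 125.7], [-63.5, 132.4], [7.9, 8.1]]
[ 461  277  141   95 6324] [[88.0, 17.2], [102.8, 73.5], [164.9, 54.5], [152.2, -5.9]]
```

View pics/w2.png

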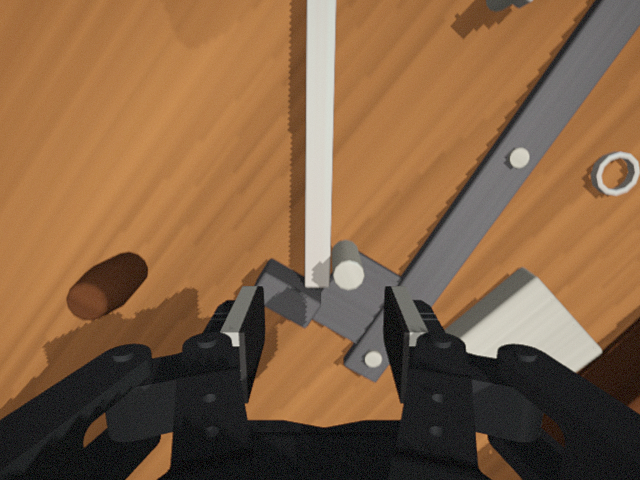

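The wrist view shows the tube's end at (317,287), butted between the heel (290,290) and the post (348,272), still askew at about 0.52 rad. Next I'll shut the fingers and go down on the near side at 155 mm along the tube.

```bash
python3 -m handwheel '[[-6,-20,0,0,0,0,-1],[-12,-44,0,0,0,0,-1],[-18,-70,0,0,0,0,-1],[-26,-100,0,0,0,0,-1],[-35,-120,0,0,0,0,-1],[-35,-130,0,0,0,0,-1],[-35,-130,25,0,0,0,-1],[-35,-130,50,0,0,0,-1],[-35,-130,70,0,0,0,-1],[-35,-130,85,0,0,0,-1],[-35,-130,93,0,0,0,-1],[-35,-130,93,0,0,0,-1]]' 40; python3 f.py
```

```text
t: 9.75
ee_pos: [485.2, -15.5, 15.9]
orientation: [-0.0, 0.941, 0.339, -0.001]
ft_force: [-0.8, 0.0, 0.5]
grip_width: -0.001
t 9.75 force tool [-0.55 -0.52 -0.54] mom [-0.02   0.004 -0.005] grip -0.001
post xy -106.8 123.1 z 15.9 F post -0.7 0.2
tool x heading in post deg 30.8
```

```bash
python3 -m handwheel '[[3,0,-1,0,0,0,-1],[7,0,-1,0,0,0,-1],[10,0,-1,0,0,0,-1],[12,0,-1,0,0,0,-1],[12,0,-1,0,0,0,-1]]'; python3 f.py
python3 - <<'E'
import numpy as np
def T(th,L=155,g=21.5):
    s,c=np.sin(th),np.cos(th);u=np.array([c,s]);v=np.array([-s,c]);Ey=7*s;Ex=8-(15-(25-Ey)*s)/c
    return np.array([Ex,Ey])+L*v-g*u
from h import *
p,r=tool();a=np.radians(98.9);ey=np.array([np.cos(a),np.sin(a)]);ex=np.array([ey[1],-ey[0]]);O=np.array([613.76,-94.69])-8*ex-25*ey
P0=np.array([(p[:2]-O)@ex,(p[:2]-O)@ey]);x=r.apply([1,0,0])[:2];h=np.arctan2(x@ey,x@ex);u=np.array([np.cos(h),np.sin(h)]);v=np.array([-u[1],u[0]])
for th in (29.5,27,24,21,18,15,12,10,8,6,4,2,1,0):
    t=T(np.radians(th));d=t-P0;print(th,t.round(1),"shift",(d@u).round(1),(-d@v).round(1),"turn",round(np.degrees(h)-th,1))
E
```

```text
t: 10.25
ee_pos: [495.8, -7.9, 18.4]
orientation: [0.0, 0.941, 0.339, 0.001]
ft_force: [0.1, 0.4, 0.1]
grip_width: -0.004
t 10.25 force tool [ 0.3  -0.21 -0.11] mom [-0.009  0.017 -0.027] grip -0.004
post xy -95.1 129.0 z 18.4 F post 0.2 0.3
tool x heading in post deg 30.8
29.5 [-92.1 127.8] shift 2.0 2.6 turn 1.3
27 [-87.2 131.5] shift 8.1 1.9 turn 3.8
24 [-81.2 135.7] shift 15.4 1.4 turn 6.8
21 [-75.1 139.5] shift 22.6 1.3 turn 9.8
18 [-68.7 142.9] shift 29.8 1.6 turn 12.8
15 [-62.2 146. ] shift 37.0 2.3 turn 15.8
12 [-55.6 148.6] shift 44.0 3.4 turn 18.8
10 [-51.1 150.1] shift 48.6 4.4 turn 20.8
8 [-46.6 151.5] shift 53.2 5.5 turn 22.8
6 [-42.1 152.6] shift 57.6 6.9 turn 24.8
4 [-37.6 153.6] shift 62.0 8.3 turn 26.8
2 [-33.  154.4] shift 66.3 10.0 turn 28.8
1 [-30.8 154.7] shift 68.5 10.9 turn 29.8
0 [-28.5 155. ] shift 70.5 11.8 turn 30.8
```

```bash
python3 -m handwheel '[[2,2,0,0,0,1,-1],[5,2,0,0,0,2.5,-1],[8,2,0,0,0,4,-1],[12,2,0,0,0,5.5,-1],[16,2,0,0,0,7,-1],[20,2,0,0,0,9,-1],[24,2,0,0,0,10.5,-1],[28,2,0,0,0,12,-1],[32,2.3,0,0,0,14,-1],[36,2.7,0,0,0,15.5,-1],[40,3.3,0,0,0,17,-1],[40,3.3,0,0,0,17,-1]]'; python3 f.py
python3 - <<'E'
from h import *
im,d=capture("side");cv2.imwrite("pics/s3.png",cv2.resize(im[150:320,210:410],None,fx=3.5,fy=3.5,interpolation=cv2.INTER_CUBIC))
E
```

```text
t: 11.45
ee_pos: [528.9, 15.2, 18.1]
orientation: [0.0, 0.981, 0.196, 0.001]
ft_force: [-0.5, 0.4, -0.8]
grip_width: -0.002
t 11.45 force tool [-0.33 -0.56  0.84] mom [-0.023  0.02  -0.009] grip -0.002
post xy -58.8 146.7 z 18.1 F post -0.5 0.5
tool x heading in post deg 13.8
```

View pics/s3.png

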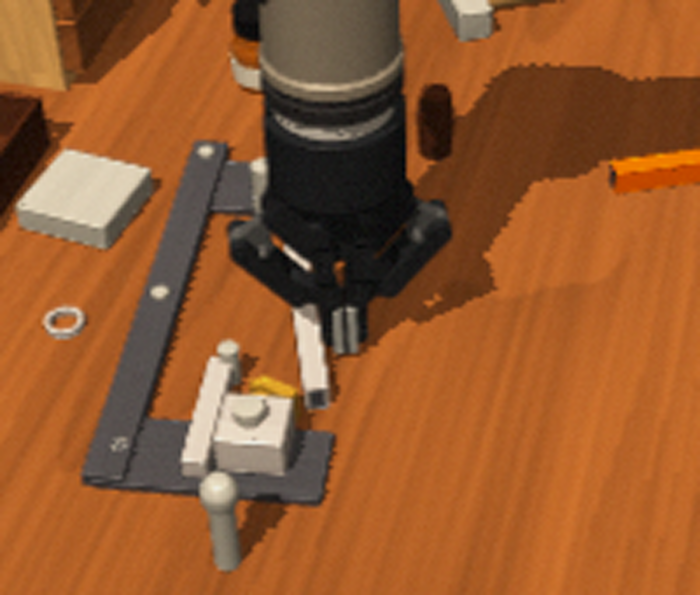

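The side crop shows the finger at (345,330) against the tube's near side. The free end at (317,400) is just short of the brass nose at (275,385). From here I'll go in small steps and read the force.

```bash
python3 -m handwheel '[[1.5,0,0,0,0,0.7,-1],[3,-0.4,0,0,0,1.4,-1],[4.5,-0.6,0,0,0,2,-1],[4.5,-0.6,0,0,0,2,-1]]'; python3 f.py;  python3 -m handwheel '[[1.5,0,0,0,0,0.7,-1],[3,-0.4,0,0,0,1.4,-1],[4.5,-0.6,0,0,0,2,-1],[4.5,-0.6,0,0,0,2,-1]]'; python3 f.py
```

```text
t: 11.9
ee_pos: [532.2, 16.9, 18.1]
orientation: [0.0, 0.984, 0.179, 0.0]
ft_force: [-0.4, -0.5, 0.3]
grip_width: 0.003
t 11.9 force tool [-0.52  0.38 -0.32] mom [-0.02  -0.015  0.065] grip 0.003
post xy -55.3 147.9 z 18.1 F post -0.4 -0.5
tool x heading in post deg 11.7
t: 12.3
ee_pos: [536.3, 19.3, 18.1]
orientation: [0.0, 0.987, 0.162, 0.0]
ft_force: [0.3, -1.1, 0.6]
grip_width: 0.001
t 12.3 force tool [-0.03  1.1  -0.64] mom [-0.042  0.014 -0.002] grip 0.001
post xy -50.9 149.6 z 18.1 F post 0.2 -1.1
tool x heading in post deg 9.7
```

```bash
for k in 1; do python3 -m handwheel '[[1.5,0,0,0,0,0.7,-1],[3,-0.3,0,0,0,1.3,-1],[3,-0.3,0,0,0,1.3,-1]]'; python3 f.py;  python3 -m handwheel '[[1.5,0,0,0,0,0.7,-1],[3,-0.3,0,0,0,1.3,-1],[3,-0.3,0,0,0,1.3,-1]]'; python3 f.py; python3 -m handwheel '[[1.5,0,0,0,0,0.7,-1],[3,-0.2,0,0,0,1.3,-1],[3,-0.2,0,0,0,1.3,-1]]'; python3 f.py; done
```

```text
t: 12.6
ee_pos: [537.9, 20.0, 17.9]
orientation: [0.0, 0.989, 0.151, -0.001]
ft_force: [-3.5, -0.8, 1.2]
grip_width: 0.003
t 12.6 force tool [-3.57 -0.31 -1.2 ] mom [ 0.023 -0.628 -0.03 ] grip 0.003
post xy -49.2 150.0 z 17.9 F post -3.6 -0.2
tool x heading in post deg 8.4
t: 12.9
ee_pos: [541.1, 21.1, 17.9]
orientation: [0.0, 0.99, 0.139, -0.001]
ft_force: [-3.1, -1.5, 1.9]
grip_width: 0.001
t 12.9 force tool [-3.37  0.6  -1.86] mom [-0.147 -0.841 -0.052] grip 0.001
post xy -45.9 150.7 z 17.9 F post -3.3 -1.0
tool x heading in post deg 7.1
t: 13.2
ee_pos: [544.0, 22.3, 17.9]
orientation: [0.0, 0.992, 0.128, -0.0]
ft_force: [-5.1, -1.8, 1.8]
grip_width: 0.0
t 13.2 force tool [-5.36  0.47 -1.8 ] mom [-0.197 -0.972 -0.008] grip 0.0
post xy -42.8 151.3 z 17.9 F post -5.3 -1.0
tool x heading in post deg 5.8
```

The nose ramp is felt at 3–5 N, as expected. I'll carry on slowly.

```bash
python3 -m handwheel '[[1.5,0,0,0,0,0.6,-1],[3,-0.2,0,0,0,1.2,-1],[3,-0.2,0,0,0,1.2,-1]]'; python3 f.py;  python3 -m handwheel '[[1,0,0,0,0,0.4,-1],[2,-0.1,0,0,0,0.9,-1],[2,-0.1,0,0,0,0.9,-1]]'; python3 f.py; python3 -m handwheel '[[1,0,0,0,0,0.4,-1],[2,-0.1,0,0,0,0.8,-1],[2,-0.1,0,0,0,0.8,-1]]'; python3 f.py
```

```text
t: 13.5
ee_pos: [548.7, 24.0, 18.3]
orientation: [0.0, 0.993, 0.118, 0.001]
ft_force: [-0.7, 0.2, 0.9]
grip_width: -0.001
t 13.5 force tool [-0.58 -0.36 -0.89] mom [-0.069 -0.157 -0.011] grip -0.001
post xy -38.0 152.3 z 18.3 F post -0.6 0.3
tool x heading in post deg 4.7
t: 13.8
ee_pos: [549.2, 24.4, 18.2]
orientation: [-0.0, 0.994, 0.11, 0.0]
ft_force: [-2.3, -0.5, 1.2]
grip_width: -0.001
t 13.8 force tool [-2.35 -0.03 -1.2 ] mom [-0.022 -0.485  0.014] grip -0.001
post xy -37.4 152.6 z 18.2 F post -2.3 -0.1
tool x heading in post deg 3.7
t: 14.1
ee_pos: [551.1, 25.0, 18.0]
orientation: [-0.0, 0.995, 0.103, 0.0]
ft_force: [-2.3, 1.5, 1.1]
grip_width: -0.003
t 14.1 force tool [-1.93 -1.9  -1.11] mom [ 0.069 -0.475 -0.066] grip -0.003
post xy -35.4 152.9 z 18.0 F post -2.0 1.8
tool x heading in post deg 2.9
```

The force dropped once the tube's corner passed the ramp. It is now riding the crest, with about 10 mm left.

```bash
for i in 1; do python3 -m handwheel '[[1,0,0,0,0,0.4,-1],[2,-0.1,0,0,0,0.8,-1],[2,-0.1,0,0,0,0.8,-1]]'; python3 f.py;  python3 -m handwheel '[[1,0,0,0,0,0.3,-1],[1.5,0,0,0,0,0.5,-1],[1.5,0,0,0,0,0.5,-1]]'; python3 f.py; python3 -m handwheel '[[1,0,0,0,0,0.2,-1],[1.5,0,0,0,0,0.4,-1],[1.5,0,0,0,0,0.4,-1]]'; python3 f.py; done
```

```text
t: 14.4
ee_pos: [553.1, 25.6, 17.9]
orientation: [-0.0, 0.995, 0.096, 0.0]
ft_force: [-1.6, 0.3, 0.2]
grip_width: -0.004
t 14.4 force tool [-1.53 -0.61 -0.25] mom [ 0.25  -0.346 -0.004] grip -0.004
post xy -33.3 153.2 z 17.9 F post -1.5 0.6
tool x heading in post deg 2.2
t: 14.7
ee_pos: [555.5, 25.2, 18.4]
orientation: [0.0, 0.996, 0.092, 0.001]
ft_force: [-1.0, 0.3, -0.0]
grip_width: 0.003
t 14.7 force tool [-0.96 -0.53  0.04] mom [ 0.009 -0.104 -0.005] grip 0.003
post xy -31.0 152.5 z 18.4 F post -1.0 0.5
tool x heading in post deg 1.6
t: 15.0
ee_pos: [556.3, 25.5, 18.2]
orientation: [0.0, 0.996, 0.088, 0.0]
ft_force: [-0.1, 0.1, 0.7]
grip_width: -0.002
t 15.0 force tool [-0.13 -0.09 -0.72] mom [-0.011 -0.157  0.002] grip -0.002
post xy -30.2 152.6 z 18.2 F post -0.1 0.1
tool x heading in post deg 1.2
```

```bash
for i in 1; do python3 -m handwheel '[[0.5,0,0,0,0,0,-1],[1,0,0,0,0,0,-1],[1,0,0,0,0,0,-1]]'; python3 f.py|head -2;  python3 -m handwheel '[[0.5,0,0,0,0,0,-1],[1,0,0,0,0,0,-1],[1,0,0,0,0,0,-1]]'; python3 f.py|head -2; python3 -m handwheel '[[0.5,0,0,0,0,0,-1],[1,0,0,0,0,0,-1],[1,0,0,0,0,0,-1]]'; python3 f.py|head -2; done
```

```text
t: 15.3
ee_pos: [556.6, 25.5, 18.0]
orientation: [0.0, 0.996, 0.088, -0.0]
ft_force: [-2.3, -1.2, 0.4]
grip_width: 0.002
t 15.3 force tool [-2.44  0.76 -0.42] mom [-0.086 -0.342 -0.011] grip 0.002
post xy -29.9 152.6 z 18.0 F post -2.4 -0.8
t: 15.6
ee_pos: [556.7, 25.6, 17.8]
orientation: [-0.0, 0.996, 0.088, -0.001]
ft_force: [-5.0, -1.2, 3.2]
grip_width: -0.002
t 15.6 force tool [-5.19  0.32 -3.21] mom [-0.07  -0.976 -0.014] grip -0.002
post xy -29.7 152.7 z 17.8 F post -5.2 -0.4
t: 15.9
ee_pos: [556.8, 25.6, 17.8]
orientation: [-0.0, 0.996, 0.088, -0.002]
ft_force: [-6.4, -1.3, 5.9]
grip_width: -0.003
t 15.9 force tool [-6.58  0.16 -5.85] mom [-0.031 -1.415  0.066] grip -0.003
post xy -29.6 152.7 z 17.8 F post -6.5 -0.3
```

Position has stopped at x −29.7 and the force is rising stiffly: this is the stop. I'm building up to 17 N.

```bash
for i in 1; do python3 -m handwheel '[[0.7,0,-0.7,0,0,0,-1],[1.5,0,-1,0,0,0,-1],[1.5,0,-1,0,0,0,-1]]'; python3 f.py|head -2;  python3 -m handwheel '[[0.5,0,-0.2,0,0,0,-1],[1,0,-0.4,0,0,0,-1],[1,0,-0.4,0,0,0,-1]]'; python3 f.py|head -2;  done
```

```text
t: 16.2
ee_pos: [556.9, 25.7, 18.0]
orientation: [-0.0, 0.996, 0.088, -0.004]
ft_force: [-6.8, -2.4, 3.6]
grip_width: -0.002
t 16.2 force tool [-7.09  1.14 -3.51] mom [-0.161 -1.561  0.028] grip -0.002
post xy -29.5 152.7 z 18.0 F post -7.0 -1.3
t: 16.5
ee_pos: [557.0, 25.7, 18.0]
orientation: [-0.0, 0.996, 0.088, -0.005]
ft_force: [-8.2, -2.0, 2.3]
grip_width: 0.002
t 16.5 force tool [-8.47  0.49 -2.27] mom [-1.430e-01 -1.854e+00 -1.000e-03] grip 0.002
post xy -29.5 152.7 z 18.0 F post -8.4 -0.7
```

```bash
for i in 1; do python3 -m handwheel '[[1,0,0,0,0,0,-1],[2,0,0,0,0,0,-1],[2,0,0,0,0,0,-1]]'; python3 f.py|head -2;  python3 -m handwheel '[[0.7,0,0,0,0,0,-1],[1.4,0,0,0,0,0,-1],[1.4,0,0,0,0,0,-1]]'; python3 f.py|head -2;  done
```

```text
t: 16.8
ee_pos: [557.1, 25.7, 18.0]
orientation: [-0.0, 0.996, 0.088, -0.007]
ft_force: [-12.9, -2.0, 6.2]
grip_width: 0.0
t 16.8 force tool [-13.16  -0.34  -6.01] mom [-0.048 -2.589 -0.007] grip 0.0
post xy -29.4 152.7 z 18.0 F post -13.1 0.1
t: 17.1
ee_pos: [557.2, 25.7, 17.9]
orientation: [-0.001, 0.996, 0.088, -0.008]
ft_force: [-14.2, -1.9, 8.7]
grip_width: -0.002
t 17.1 force tool [-14.48  -0.68  -8.44] mom [-0.05  -3.019  0.015] grip -0.002
post xy -29.3 152.7 z 17.9 F post -14.4 0.4
```

```bash
python3 -m handwheel '[[0.7,0,-0.2,0,0,0,-1],[1.3,0,-0.3,0,0,0,-1],[1.3,0,-0.3,0,0,0,-1]]'; python3 f.py|head -2; python3 -m handwheel '[[0,0,0,0,0,0,-1]]'; python3 f.py|head -2
```

```text
t: 17.4
ee_pos: [557.2, 25.7, 17.9]
orientation: [-0.001, 0.996, 0.088, -0.009]
ft_force: [-15.7, -2.5, 10.3]
grip_width: -0.007
t 17.4 force tool [-16.09  -0.33 -10.06] mom [ 0.004 -3.448  0.021] grip -0.007
post xy -29.2 152.7 z 17.9 F post -15.9 -0.0
t: 17.5
ee_pos: [557.2, 25.8, 17.9]
orientation: [-0.001, 0.996, 0.088, -0.009]
ft_force: [-16.5, -1.9, 10.2]
grip_width: 0.001
t 17.5 force tool [-16.74  -1.02  -9.88] mom [ 3.000e-03 -3.419e+00  2.400e-02] grip 0.001
post xy -29.2 152.7 z 17.9 F post -16.6 0.7
```

```bash
python3 -m handwheel '[[0.4,0,0,0,0,0,-1],[0.4,0,0,0,0,0,-1],[0.4,0,0,0,0,0,-1]]'; python3 f.py|head -2; python3 -m handwheel '[[-3,0,0,0,0,0,-1],[-8,0,0,0,0,0,-1],[-14,0,0,0,0,0,-1],[-22,0,0,0,0,0,-1],[-22,0,-10,0,0,0,-1],[-22,0,-40,0,0,0,-1],[-22,0,-70,0,0,0,-1],[-42,0,-100,0,0,0,-1],[-82,0,-130,0,0,0,-1],[-122,0,-140,0,0,0,-1],[-160,0,-140,0,0,0,-1],[-160,0,-140,0,0,0,-1]]'; python3 f.py
python3 - <<'E'
from h import *
c=P("wrist");im,d=capture("wrist");cv2.imwrite("pics/w4.png",im)
c=P("top");im,d=capture("top");cv2.imwrite("pics/t4.png",cv2.resize(im[150:300,200:410],None,fx=3.8,fy=3.8,interpolation=cv2.INTER_CUBIC))
E
```

```text
t: 17.8
ee_pos: [557.2, 25.7, 17.9]
orientation: [-0.001, 0.996, 0.088, -0.01]
ft_force: [-17.2, -2.9, 11.0]
grip_width: -0.001
t 17.8 force tool [-17.61  -0.13 -10.62] mom [ 0.045 -3.584  0.014] grip -0.001
post xy -29.2 152.7 z 17.9 F post -17.4 -0.3
t: 19.0
ee_pos: [403.8, -1.3, 159.7]
orientation: [-0.003, 0.996, 0.088, -0.002]
ft_force: [-0.4, 0.3, 0.8]
grip_width: -0.004
t 19.0 force tool [-0.33 -0.42 -0.79] mom [ 0.012 -0.007  0.023] grip -0.004
post xy -185.0 149.8 z 159.7 F post -0.3 0.4
tool x heading in post deg 1.1
```

View pics/t4.png

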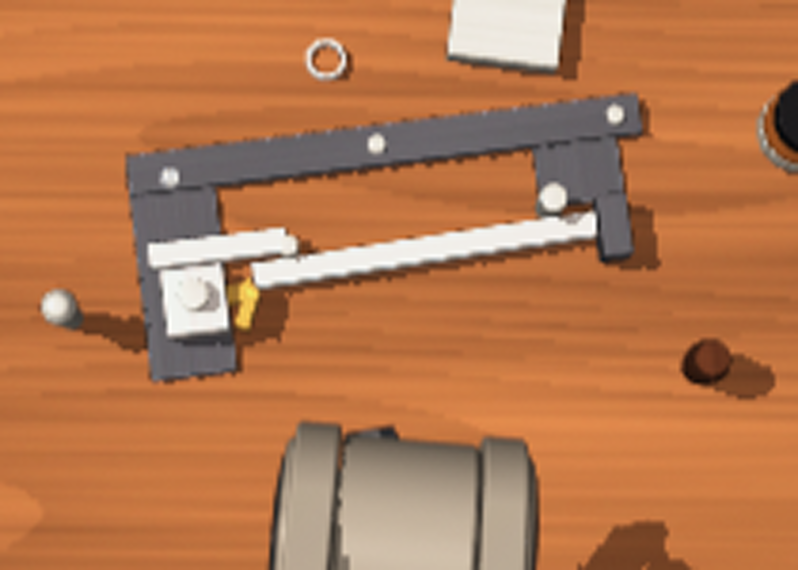

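View pics/w4.png

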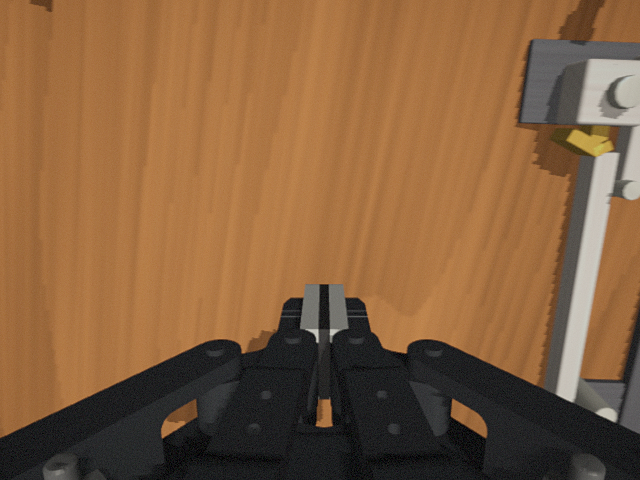

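The top crop shows the tube along the jig: end at the heel (597,222), far side at post (553,198) and stop pin (290,245), nose at (248,300). The wrist view shows the nose at (605,145) by the tube's end (600,160), but whether it sits behind the near corner needs a closer look. I'll enlarge it and compare brass positions before and after.

Run:
```python
from h import *
t0=cv2.imread("pics/top0.png");t1,_=capture("top");sd,_=capture("side");w=cv2.imread("pics/w4.png");s0=cv2.imread("pics/side0.png")
a=np.radians(98.9);ey=np.array([np.cos(a),np.sin(a)]);ex=np.array([ey[1],-ey[0]]);O=np.array([613.76,-94.69])-8*ex-25*ey
c=P("top")
for im in(t0,t1):
    h=cv2.cvtColor(im,cv2.COLOR_BGR2HSV)[210:245,255:275];m=(h[...,0]>18)&(h[...,0]<35)&(h[...,1]>120)&(h[...,2]>130)
    p=np.argwhere(m)[:,::-1]+[255,210];W=ray(p,18,c)[:,:2];q=np.c_[(W-O)@ex,(W-O)@ey];print(len(p),p.min(0),p.max(0),q.min(0).round(1),q.max(0).round(1),q[q[:,1].argmin()].round(1))
h=cv2.cvtColor(t1,cv2.COLOR_BGR2HSV);m=((h[...,1]<60)&(h[...,2]>150)).astype(np.uint8)
n,l,st,ce=cv2.connectedComponentsWithStats(m)
for i in range(1,n):
    x,y,ww,hh,ar=st[i]
    if ar>15 and 200<x<420 and 120<y<260: 
        r=cv2.minAreaRect(np.argwhere(l==i)[:,::-1].astype(np.float32));W=ray(cv2.boxPoints(r),18,c)[:,:2];print(st[i],np.c_[(W-O)@ex,(W-O)@ey].round(1).tolist())
f=lambda im,x,y,ww,hh:cv2.resize(im[y:y+hh,x:x+ww],(400,300),interpolation=cv2.INTER_CUBIC)
A=np.vstack([np.hstack([f(t0,240,205,40,30),f(t1,240,205,40,30)]),np.hstack([f(sd,265,245,48,36),f(w,540,110,100,75)])])
cv2.imwrite("pics/n5.png",A)
```

```text
60 [260 223] [268 235] [-37.5 196.8] [-11.4 214.6] [-18.6 196.8]
56 [260 223] [267 235] [-37.1 199. ] [-11.1 214.6] [-18.2 199. ]
[318 136  32  32 828] [[103.1, 70.6], [164.7, 53.7], [148.1, -8.0], [86.5, 9.1]]
[281 161  10  10  36] [[120.0, 148.8], [117.3, 129.2], [97.4, 132.0], [100.1, 151.6]]
[360 177   4   6  18] [[60.7, -18.3], [59.8, -24.8], [48.7, -23.1], [49.6, -16.6]]
[297 185   4   5  18] [[62.2, 121.6], [61.3, 115.0], [52.5, 116.3], [53.4, 122.8]]
[242 194   5   5  20] [[59.1, 243.3], [57.9, 234.7], [49.2, 235.9], [50.4, 244.5]]
[342 198   7   8  43] [[20.0, 28.0], [18.1, 14.9], [2.8, 17.2], [4.6, 30.3]]
[266 206  91  20 621] [[-2.1, 199.4], [0.7, 0.2], [-14.6, 0.2], [-17.2, 199.2]]
[239 210  39  29 546] [[16.7, 257.2], [17.0, 173.5], [-37.4, 173.5], [-37.6, 256.8]]
[211 227   7   8  45] [[-3.4, 319.4], [-5.2, 306.6], [-20.4, 308.6], [-18.5, 321.4]]
```

View pics/n5.png

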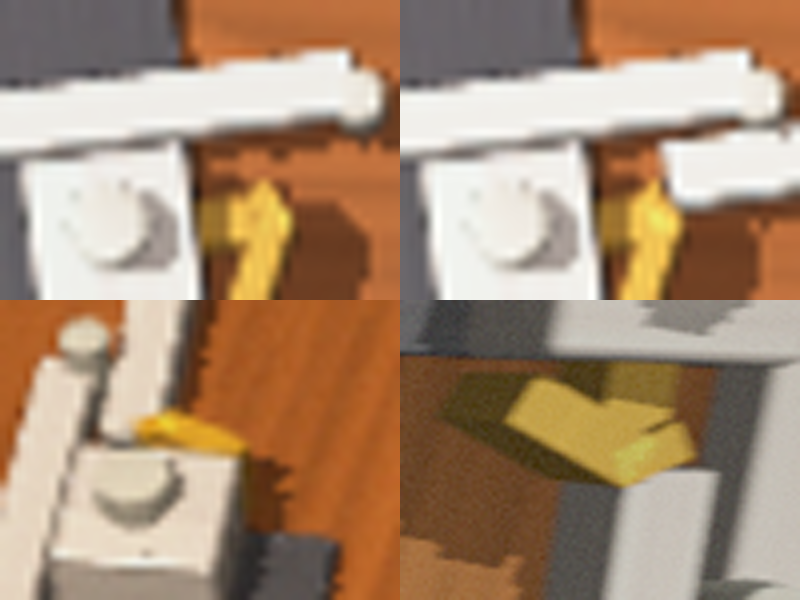

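The panels show the tube against the stop pin. The nose has come back out to within about 2 mm of its free position (tip y 196.8 before, 199.0 now), with its crest at the tube's near corner (bottom-right panel, (625,485)). Parallax matters here, so I'll get the crest's true position from wrist depth.

Run:
```python
from h import *
K,M,t=c=P("wrist");im,d=capture("wrist")
a=np.radians(98.9);ey=np.array([np.cos(a),np.sin(a)]);ex=np.array([ey[1],-ey[0]]);O=np.array([613.76,-94.69])-8*ex-25*ey
yy,xx=np.mgrid[:480,:640];Pc=np.stack([(xx-K[0,2])/K[0,0]*d,(yy-K[1,2])/K[1,1]*d,d],-1)
W=(Pc-t)@M;X=(W[...,:2]-O)@ex;Y=(W[...,:2]-O)@ey;Z=W[...,2]
h=cv2.cvtColor(im,cv2.COLOR_BGR2HSV);b=(h[...,0]>18)&(h[...,0]<35)&(h[...,1]>120)&(h[...,2]>120)&(xx>540)&(yy<170)&(yy>110)&(d>0)&(Z>8)
print("nose z",np.percentile(Z[b],[5,50,95]).round(1))
top=b&(Z>np.percentile(Z[b],50)-3)
for x0 in range(-34,-6,2):
    k=top&(X>=x0)&(X<x0+2)
    if k.sum():print(x0,"nose min y",np.percentile(Y[k],3).round(1),k.sum())
tb=(h[...,1]<60)&(h[...,2]>120)&(Z>15)&(Z<21)&(Y>180)&(Y<205)&(X>-25)&(X<4)
print("tube top x at y185-190",np.percentile(X[tb&(Y<190)],[2,98]).round(1),"y max",np.percentile(Y[tb],99).round(1))
for y0 in (192,194,196,198,200):
    k=tb&(Y>=y0)&(Y<y0+2)
    if k.sum():print(y0,np.percentile(X[k],[3,97]).round(1),k.sum())
print("t",state()['t'])
```

```text
nose z [19.6 24.  25.3]
-34 nose min y 203.8 50
-32 nose min y 202.9 48
-30 nose min y 202.1 55
-28 nose min y 200.9 51
-26 nose min y 199.8 45
-24 nose min y 199.0 60
-22 nose min y 198.3 52
-20 nose min y 198.1 49
-18 nose min y 199.3 44
-16 nose min y 200.2 48
-14 nose min y 201.0 27
-12 nose min y 202.4 4
tube top x at y185-190 [-15.5   3.3] y max 203.2
192 [-15.4   3.5] 86
194 [-15.1   3.2] 85
196 [-14.7   3.8] 77
198 [-11.9   3.4] 58
200 [2.2 3.9] 12
t 19.25
```

Wrist depth shows the nose top at z 24. Its crest is at x ≈ −20.5, y 198, about 5 mm behind the tube's near side (x ≈ −15.5), so its back slope is holding the corner. The design value is 4.5 mm, so the tube is latched and home. I'm handing in.

```bash
python3 -c "
from station import *
print(hand_in(), state()['t'])"
```

```text
the job is handed in; nothing more can be done
the job is handed in; nothing more can be done
```

The tube is home in the jig and held by the catch, and I've handed the job in at about 19 s of the 72 allowed.

- **Slide:** I gripped the tube at mid-length and slid it, still askew, into the post and heel corner. Contact was gentle, at about 5 N on each. I then let go.
- **Pivot and press:** With shut fingers I pushed at about 155 mm along the tube. The nose ramp gave 3–5 N, then it snapped past, and I found the stop by feel. I pressed up to about 17.4 N; by leverage that puts about 14.5 N on the stop. I then backed off and rose clear.

**Last checks**
- **Seating:** The tube's end is at the heel and its far side is at the post and stop pin, to about 1 mm.
- **Catch:** The nose crest is about 5 mm behind the tube's near side (design 4.5 mm), so its back slope is holding the corner.
- **Bystanders:** The block, ring and punch measured within a pixel (about 2 mm) of where they were. The burnisher and part of the jar looked unmoved in the top view. I did not look at the hammer and brush again, but the arm never went near them low down.

**Results that disagreed**
- The nose shows about 2 mm short of its free position in the top view. That fits its slope resting on the tube's corner, but it is near the image resolution.
- About 11 N of vertical force built up at the finger during the final push, and I only partly relieved it. The tube stayed flat.

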